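# Pack the loupe and the gem box into the foam insert

### The arm

A 6-joint arm with a two-finger parallel gripper is mounted at the origin on a cart in front of the work surface, level with it; the furniture and walls round the work are solid. World frame = base frame: x ahead of the robot, y to its left, z up, the work surface at z = 0. Lengths are in m, angles in rad, forces in N, time in s.
With the tool pointing down it reaches from about 0.35 to 0.975 m from the base axis. Payload 4.9 kg.
Tool frame: the origin (TCP) lies where the fingers leave the gripper's body, on its centre line; the fingertips stand 73 mm ahead of it and the grasp point (between the pads) lies 54 mm ahead of it; z points along the fingers, y is the direction in which the jaws open and shut (so a half turn about z gives the same grasp; the last joint's range is limited). The gripper opens to 85 mm and grips with 20 to 120 N. Pads are 22 mm wide; open, the fingers measure 114 mm over their backs; the gripper's body (76 mm by 85 mm) begins 54 mm behind the grasp point. The pads swing forward as they close: fully open they stand 13 mm farther back than shut.
Start: joints at [1.107, 0.053, 1.613, -0, 1.476, -0.119], TCP at [0.211, 0.588, 0.304] pointing down, gripper open.
Joint ranges: [-3.01, 3.01], [-1.01, 2.22], [0.06, 2.58], [-1.02, 4.17], [0.09, 2.62], [-3.14, 3.14]. Speed limits (rad/s): [2.57, 2.57, 3.14, 3.14, 3.14, 3.14].

### API

Orientations are given as a rotation vector (axis times angle).
In Python, from station import monitor, vision, workorder gives the robot as it stands.
- The arm moves only by the tool arm_command, never from a script. Its argument "rows" is text: rows parted by semicolons, each of 6 numbers parted by spaces: the shift along the world's x, y, z in mm, then the turn, a rotation vector about the world's x, y, z in degrees. In form: tx ty tz wx wy wz; .... A call has 1 to 12 rows; each row is the pose to reach, as a shift and turn from the pose measured when the call began; what a row does not reach only later rows make up. A row lasts 1/8 s, in which the tool goes at most 62.5 mm and 10.7 degrees, less where a joint would pass 70% of its speed; a pose out of reach is approached as far as the arm can. A call with a gripper value outside its range is refused whole. "jaw" is the opening, from 0 (shut) to 1 (fully open), set as the call begins (left out, the last holds). The fingers move at their own pace and stop on an object; "squeeze" is the grip in N (left out, the last holds). Time passes only in rows, so rows that repeat a pose let the fingers close. It gives the time, the measured TCP pose, the force and the opening at its end, in the units of the state.
- monitor.get_obs(): the state, without advancing time (a new reading comes with each control period).
- vision.get_image(name): name is "scene" or "top"; returns a dict with "frame" (384x512x3 uint8, red, green, blue), "vfov" (degrees; the focal length in pixels is half the picture's height over the tangent of half this angle, whatever the lens; pixels are square), "cx", "cy" (the principal point, pixels), "R" (3x3) and "t" (3): a world point X has camera coordinates R X + t. Camera axes: x right, y down, z forward; pixel columns grow to the right and rows downward; lengths in m; the calibration is good to about 2 mm. A picture is of the moment at which its call begins. There is no depth.
- workorder.finish_job(): hands the job in, once; it reports no verdict.
The state is a dict: "t": time; "q": joint angles; "dq": joint speeds; "effort": joint torques, N m; "tool_pos": TCP position; "tool_rot": TCP orientation; "contact_force": force on the tool from outside, world axes, zero at the start; "wrist_torque": the same for the moment, N m; "opening": finger opening in m.
Only numpy, scipy, OpenCV 4.12 (cv2) and the standard library are available. Lean on these libraries where they do the work, as an engineer would, in place of code of your own. Each camera call takes 0.05 s, during which the arm holds its last target. There are 200 camera calls.

### The job

Pack the bench kit: press the black eye loupe, standing upright on its flange as it does now, into the round cutout of the grey foam insert, and the small dark-brown wooden box, right way up, into the rectangular cutout beside it. Push each one down until it is fully home on the bottom of its cutout, then let go.

Things in the scene. Friction and masses are not known exactly. Their poses are not given: they have to be found in the camera images.
- loupe_center (a point): black watchmaker's loupe, 32 mm tall, upright on the bench: flange 38 mm across, 9 mm high at the bottom, round barrel 24 mm across above it (grasp the barrel). The point lies on its axis 16 mm above its underside; z up along the barrel. About 40 g. Not the wider cream pot with a white lid.
- gem_box_center (a point): centre of the small plain dark-brown wooden box, closed, solid, flat on the bench: 45 mm (its x) by 75 mm (its y) by 26 mm tall; the point is 13 mm above its underside, z up. About 160 g. Not the larger blackish tin (58x87x30 mm).
- round_cutout (a point): centre of the mouth of the 47 mm round cutout, level with the top (22 mm above the bench) of the fixed grey foam insert, 150x250 mm in a wooden tray. Edge bevel 4 mm. A stiff pale-green foam pad 5 mm below the mouth carries the part's weight; pushed down with over about 5 N it sinks 6 mm and stays, so a part fully home has its underside 11 mm below the mouth. z up.
- rect_cutout (a point): centre of the mouth of the rectangular cutout in the middle of the same insert, 57 mm (its x) by 87 mm (its y), 90 mm from the round one; same height, bevel and pad (5 mm deep, 11 mm once pressed home with over about 5 N). The box's y goes along this y, either way round. Beyond it a slot holds a white handpiece, 6 mm proud. z up.

How it is judged:
By the outcome, as a careful person would: the job done as asked, in the order asked, and still so for the second after the job is handed in, with the robot touching nothing.
It also fails if it takes over 54 s, if anything falls off the work surface, if the arm or the gripper's body presses on something with over 40 N, if the wrist force passes 120 N, or if a joint passes its speed limit or range.

## Working session

There is one attempt and no reset: what is moved stays moved. The work goes in short steps, Python scripts to look and compute and a tool call to move; the robot and the scene stay as the last step left them, time stands still between calls to the robot, and variables do not carry over. Pictures are saved under pics/ and viewed, about 8 in all and at most 12, crops included, and the job is handed in when it is done.

Besides the shell and the picture viewer there is one more tool, called after ">>>" by a JSON object that holds its "op" and its "data". arm_command: Moves the arm, as the interface text tells. Its arguments: {"type":"object","properties":{"rows":{"type":"string"},"jaw":{"type":"number"},"squeeze":{"type":"number"}},"required":["rows"]}

```bash
mkdir -p pics; cat > h.py <<'E'
import numpy as np, cv2
from station import monitor, vision, workorder
def get(n, save=None):
    d=vision.get_image(n)
    if save: cv2.imwrite('pics/'+save, d['frame'][:,:,::-1])
    return d
def ray(d,u,v,z):
    f=d['frame'].shape[0]/2/np.tan(np.radians(d['vfov'])/2)
    R=np.array(d['R']);t=np.array(d['t'])
    c=-R.T@t; w=R.T@np.array([(u-d['cx'])/f,(v-d['cy'])/f,1])
    return c+w*(z-c[2])/w[2]
def proj(d,X):
    f=d['frame'].shape[0]/2/np.tan(np.radians(d['vfov'])/2)
    c=np.array(d['R'])@np.array(X)+np.array(d['t'])
    return c[:2]/c[2]*f+[d['cx'],d['cy']]
E
python3 - <<'E'
from h import *
for n in('scene','top'):
    d=get(n,n+'0.png'); R=np.array(d['R']);print(n,d['vfov'],d['cx'],d['cy'],-R.T@np.array(d['t']),R.round(3).tolist())
print(monitor.get_obs())
E
```

```text
scene 52.64704534959939 254.82704873447457 195.949569321194 [ 0.1174785  -0.5034763   0.64680715] [[0.762, -0.647, 0.019], [-0.427, -0.525, -0.736], [0.486, 0.553, -0.676]]
top 45.63512200906281 256.61559715150634 184.62903124328744 [ 0.49569733 -0.03207286  0.93706136] [[0.005, -0.999, 0.034], [-0.999, -0.007, -0.046], [0.046, -0.034, -0.998]]
{'t': 0.1, 'q': array([ 1.10700640e+00,  5.33039657e-02,  1.61416787e+00, -2.50654549e-05,
        1.47602696e+00, -1.18999026e-01]), 'dq': array([ 0.0012961 , -0.00220241, -0.00175785, -0.00057565, -0.00103573,
        0.00069465]), 'effort': array([ 4.34107415e-04, -3.94904923e+01, -3.71361530e+01, -1.06938965e-04,
        3.93930895e-03,  2.75045437e-06]), 'tool_pos': array([0.21105607, 0.5878195 , 0.30277103]), 'tool_rot': array([-5.38823764e-01, -3.09450719e+00,  2.87871470e-03]), 'contact_force': array([-1.1144986 ,  0.09118681, -0.57160228]), 'wrist_torque': array([-0.04383362, -0.02722572, -0.00582998]), 'opening': 0.08517987412896094}
```

View pics/scene0.png

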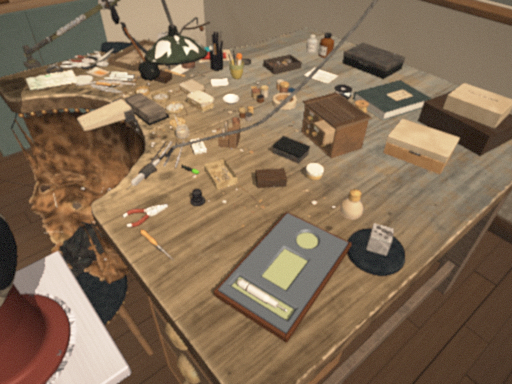

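View pics/top0.png

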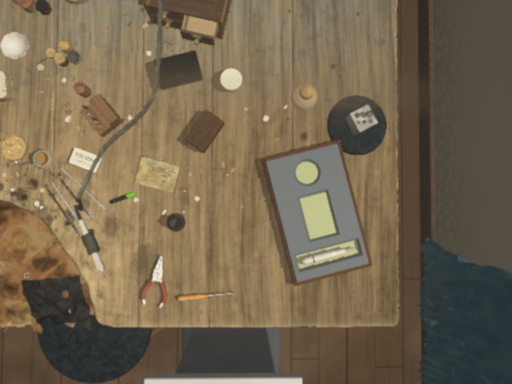

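The top view shows the loupe at (176,222), the brown box at (202,131), the tin at (180,70), the round pad at (307,173) and the rectangular pad at (318,215). A flexible-shaft cable passes left of the box. Next I'll measure these by colour.

```bash
cat > m.py <<'E'
from h import *
def blobs(d,kind,box):
    im=d['frame'];hsv=cv2.cvtColor(im,cv2.COLOR_RGB2HSV)
    if kind=='green': m=cv2.inRange(hsv,(25,60,120),(45,255,255))
    elif kind=='box': m=cv2.inRange(hsv,(0,0,0),(179,255,84))
    else: m=cv2.inRange(hsv,(0,0,0),(179,255,55))
    k=np.zeros_like(m);x0,y0,x1,y1=box;k[y0:y1,x0:x1]=255
    m=cv2.morphologyEx(m&k,cv2.MORPH_OPEN,np.ones((2,2)))
    cs,_=cv2.findContours(m,cv2.RETR_EXTERNAL,cv2.CHAIN_APPROX_NONE)
    return sorted([c for c in cs if cv2.contourArea(c)>40],key=cv2.contourArea,reverse=True)
def show(d,c,z):
    r=cv2.minAreaRect(c);M=cv2.moments(c);u=M['m10']/M['m00'];v=M['m01']/M['m00']
    P=np.array([ray(d,*p,z)[:2] for p in c[:,0,:]],np.float32)
    w=cv2.minAreaRect((P*1000))
    b=cv2.boxPoints(w); e=[b[1]-b[0],b[2]-b[1]]; L=max(e,key=np.linalg.norm)
    print('px',round(u,1),round(v,1),'area',cv2.contourArea(c),'ctr',ray(d,u,v,z)[:2].round(4),'rect ctr mm',np.round(w[0],1),'size',np.round(w[1],1),'long axis deg',np.degrees(np.arctan2(L[1],L[0])).round(1)%180)
E
python3 - <<'E'
from m import *
t=get('top');s=get('scene')
for n,d,bx in(('top',t,dict(g=(280,150,350,245),b=(175,105,230,158),l=(158,205,192,238))),('scene',s,dict(g=(255,225,325,292),b=(250,160,292,192),l=(185,183,210,212)))):
    print(n)
    for c in blobs(d,'green',bx['g'])[:3]: print('green');show(d,c,.017)
    for c in blobs(d,'box',bx['b'])[:2]: print('box');show(d,c,.026 if n=='top' else .013)
    for c in blobs(d,'l',bx['l'])[:2]: print('loupe');show(d,c,.012)
a=t['frame'][0:300,0:400]; cv2.imwrite('pics/z1.png',cv2.resize(a[60:250,40:260],None,fx=3,fy=3,interpolation=cv2.INTER_CUBIC)[:,:,::-1])
E
```

```text
top
green
px 318.6 216.2 area 1091.0 ctr [ 0.4754 -0.189 ] rect ctr mm [ 475.4 -189. ] size [85.4 55.6] long axis deg 14.5
green
px 307.4 173.3 area 364.0 ctr [ 0.5621 -0.1663] rect ctr mm [ 561.7 -166.5] size [42.8 42.8] long axis deg 90.1
scene
green
px 285.4 269.8 area 944.5 ctr [ 0.4768 -0.1926] rect ctr mm [ 478.7 -191.5] size [86.3 56.7] long axis deg 14.4
green
px 307.8 241.4 area 255.5 ctr [ 0.5653 -0.169 ] rect ctr mm [ 565.1 -168.9] size [42.  46.1] long axis deg 140.6
loupe
px 198.0 199.6 area 57.5 ctr [0.4604 0.0916] rect ctr mm [462.   93.3] size [28.  24.3] long axis deg 50.9
```

View pics/z1.png

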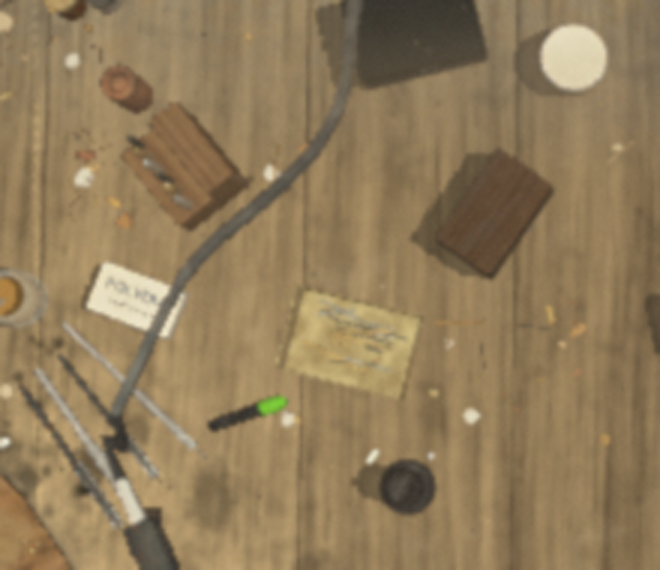

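```bash
python3 - <<'E'
from h import *
t=get('top');s=get('scene')
for z in(.009,.012): print('loupe',ray(t,175.7,222.3,z).round(4))
C=np.array([ray(t,*p,.026) for p in[(206.7,110),(224.3,123.3),(203.3,152.3),(185.7,138.3)]])
print('box',C[:,:2].round(4).tolist(),C.mean(0).round(4),np.linalg.norm(np.diff(C,axis=0),axis=1).round(4))
l=C[3]-C[0]+C[2]-C[1]; print('long',np.degrees(np.arctan2(l[1],l[0])))
print('box in scene predicted',proj(s,C.mean(0)), 'loupe top',proj(s,[*ray(t,175.7,222.3,.012)[:2],.032]))
pl=np.array([(140,180),(190,143),(240,130),(280,100),(310,75),(345,40),(365,10)],float)
pl=np.array([[np.interp(k,range(7),pl[:,i]) for i in(0,1)] for k in np.linspace(0,6,200)])
for p in[(79,200),(100,152),(130,125),(150,105),(157,85),(159,60),(160,20)]:
    best=min((np.linalg.norm(pl-proj(s,ray(t,*p,z)),axis=1).min(),z) for z in np.arange(0,.7,.01))
    print(p,best,ray(t,*p,best[1]).round(3))
a=s['frame'][120:300,110:350]; cv2.imwrite('pics/z2.png',cv2.resize(a,None,fx=3,fy=3,interpolation=cv2.INTER_CUBIC)[:,:,::-1])
E
```

```text
loupe [0.4615 0.0994 0.009 ]
loupe [0.4616 0.0989 0.012 ]
box [[0.6872, 0.0381], [0.6607, 0.0026], [0.6019, 0.044], [0.6296, 0.0794]] [0.6449 0.041  0.026 ] [0.0443 0.0719 0.045 ]
long 144.64510397869807
box in scene predicted [269.90955289 174.57498598] loupe top [195.95705972 191.55563886]
(79, 200) (np.float64(1.3524363654781537), np.float64(0.0)) [0.505 0.296 0.   ]
(100, 152) (np.float64(0.23341466028238783), np.float64(0.05)) [0.598 0.241 0.05 ]
(130, 125) (np.float64(0.6830327385257549), np.float64(0.09)) [0.644 0.175 0.09 ]
(150, 105) (np.float64(0.3777352193673961), np.float64(0.14)) [0.671 0.128 0.14 ]
(157, 85) (np.float64(1.1054616026298998), np.float64(0.16)) [0.701 0.113 0.16 ]
(159, 60) (np.float64(0.48063701357797967), np.float64(0.18)) [0.738 0.107 0.18 ]
(160, 20) (np.float64(0.652309519620338), np.float64(0.21)) [0.794 0.1   0.21 ]
```

View pics/z2.png

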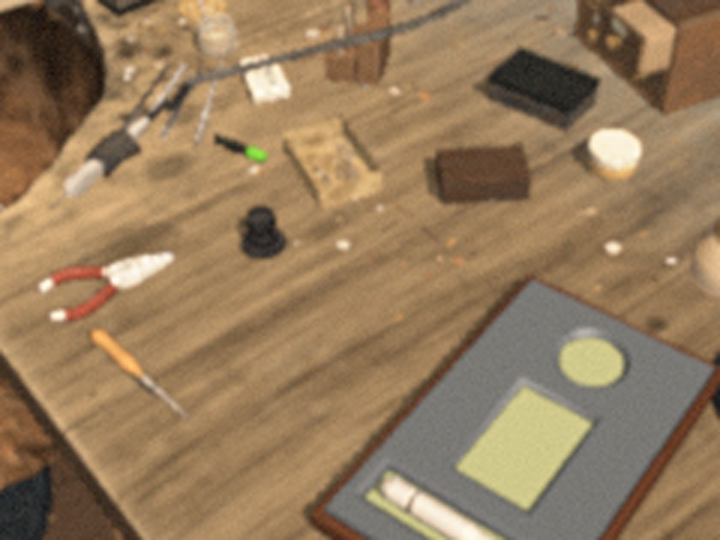

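The scene view puts the loupe top at (197,191), about 1 px from the prediction, so I take the loupe at about (0.462, 0.098) and the box at (0.645, 0.041) with its long axis at 144.6°. The cable rises from (0.60,0.24,0.05) to (0.67,0.13,0.14). It is about 9 cm from the box, so I'll stay on the –y side of it. Moving above the loupe.

>>> {"op": "arm_command", "data": {"rows": "21 -41 -9 0 0 0; 42 -82 -17 0 0 0; 63 -123 -26 0 0 0; 84 -164 -34 0 0 0; 105 -204 -43 0 0 0; 126 -245 -52 0 0 0; 147 -286 -60 0 0 0; 168 -327 -69 0 0 0; 189 -368 -77 0 0 0; 210 -409 -86 0 0 0; 231 -450 -95 0 0 0; 251 -490 -103 0 0 0", "jaw": 1, "squeeze": 40}}

```text
t: 1.8
tool_pos: [0.4627, 0.0966, 0.2004]
tool_rot: [0.539, 3.095, -0.001]
contact_force: [0.4, 0.0, 0.9]
opening: 0.0857
```

>>> {"op": "arm_command", "data": {"rows": "0 0 0 0 0 0; 0 0 0 0 0 0"}}

```text
t: 2.05
tool_pos: [0.4625, 0.0968, 0.2004]
tool_rot: [-0.54, -3.095, 0.0]
contact_force: [-0.3, -0.4, -0.7]
opening: 0.0854
```

>>> {"op": "arm_command", "data": {"rows": "0 1 -30 0 0 0; 0 1 -60 0 0 0; 0 1 -90 0 0 0; 0 1 -110 0 0 0; 0 1 -116 0 0 0; 0 1 -116 0 0 0"}}

```text
t: 2.8
tool_pos: [0.4625, 0.0985, 0.0847]
tool_rot: [0.538, 3.095, 0.0]
contact_force: [0.9, -0.6, 0.4]
opening: 0.0853
```

```bash
python3 - <<'E'
from h import *
a=get('scene')['frame'][120:250,110:290];b=get('top')['frame'][160:290,100:280]
cv2.imwrite('pics/g1.png',cv2.resize(np.hstack([a,b]),None,fx=2.2,fy=2.2,interpolation=cv2.INTER_CUBIC)[:,:,::-1])
E
```

```text
(no output)
```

View pics/g1.png

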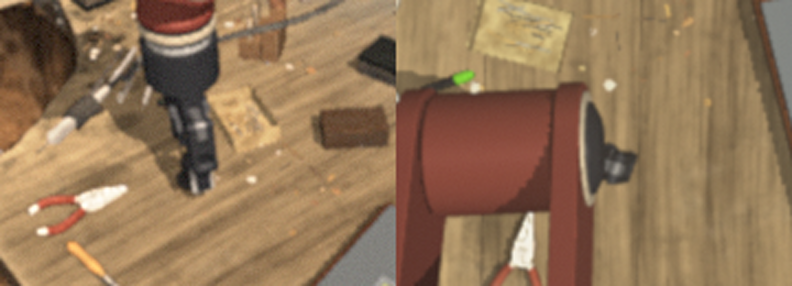

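The scene view shows the gripper straddling the loupe at crop (198,178). The arm hides it from the top camera. Closing.

>>> {"op": "arm_command", "data": {"rows": "0 0 0 0 0 0; 0 0 0 0 0 0; 0 0 0 0 0 0; 0 0 0 0 0 0; 0 0 0 0 0 0; 0 0 0 0 0 0; 0 0 0 0 0 0; 0 0 0 0 0 0", "jaw": 0, "squeeze": 40}}

```text
t: 3.9
tool_pos: [0.4635, 0.0982, 0.086]
tool_rot: [0.538, 3.093, 0.001]
contact_force: [-1.4, -0.1, 5.9]
opening: 0.0225
```

>>> {"op": "arm_command", "data": {"rows": "0 0 5 0 0 0; 0 0 20 0 0 0; 0 0 50 0 0 0; 0 0 80 0 0 0; 0 0 80 0 0 0"}}

```text
t: 4.53
tool_pos: [0.4654, 0.0983, 0.1695]
tool_rot: [0.537, 3.086, 0.003]
contact_force: [0.2, 0.5, -0.4]
opening: 0.0222
```

```bash
python3 - <<'E'
from h import *
a=get('scene')['frame'][90:230,130:270]
cv2.imwrite('pics/g2.png',cv2.resize(a,None,fx=4,fy=4,interpolation=cv2.INTER_CUBIC)[:,:,::-1])
print(monitor.get_obs()['contact_force'])
E
```

```text
[-0.67493143 -0.20409871 -0.4747933 ]
```

View pics/g2.png

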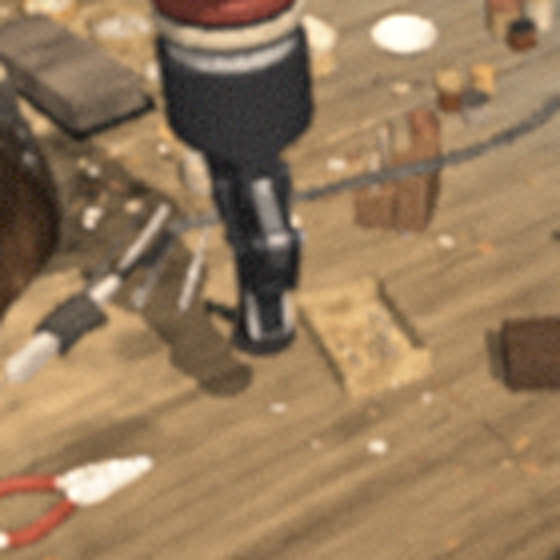

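Held upright: flange visible just below the tips at crop (263,340). Carrying it over the round cutout.

>>> {"op": "arm_command", "data": {"rows": "8 -22 0 0 0 0; 24 -66 0 0 0 0; 41 -110 0 0 0 0; 57 -155 0 0 0 0; 74 -200 0 0 0 0; 90 -243 0 0 0 0; 97 -263 -10 0 0 0; 98 -265 -25 0 0 0; 98 -265 -35 0 0 0; 98 -265 -35 0 0 0; 98 -265 -35 0 0 0"}}

```text
t: 5.95
tool_pos: [0.5622, -0.1659, 0.1326]
tool_rot: [0.536, 3.09, 0.002]
contact_force: [-0.7, 0.5, -0.3]
opening: 0.0221
```

```bash
python3 - <<'E'
from h import *
d=get('scene');a=d['frame'][150:300,230:380]
a2=get('top')['frame'][120:270,240:390]
cv2.imwrite('pics/g3.png',cv2.resize(np.hstack([a,a2]),None,fx=2.6,fy=2.6,interpolation=cv2.INTER_CUBIC)[:,:,::-1])
o=monitor.get_obs();print(o['contact_force'],o['tool_pos'])
p=o['tool_pos'];print((proj(d,p-[0,0,.086])-[230,150])*2.6,(proj(d,[.563,-.167,.022])-[230,150])*2.6)
E
```

```text
[-0.20070971  0.69690982  0.44496524] [ 0.56258451 -0.16633245  0.13324975]
[201.65040242 212.39681873] [199.17559916 233.43342862]
```

View pics/g3.png

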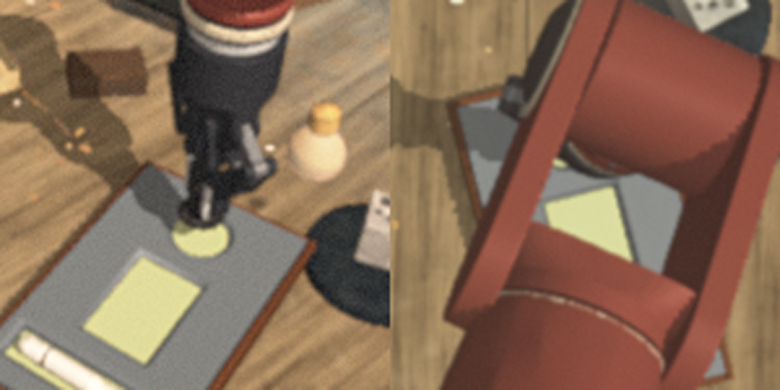

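Loupe seen at crop (203,212), prediction (202,212), so it sits straight in the grip. The cutout centre agrees within about 2 mm, so I'll lower it with a small correction.

>>> {"op": "arm_command", "data": {"rows": "1 -1 -8 0 0 0; 1 -1 -15 0 0 0; 1 -1 -20 0 0 0; 1 -1 -25 0 0 0; 1 -1 -29 0 0 0; 1 -1 -29 0 0 0; 1 -1 -29 0 0 0"}}

```text
t: 6.92
tool_pos: [0.5637, -0.1674, 0.1044]
tool_rot: [0.536, 3.088, 0.001]
contact_force: [0.1, 0.3, 0.4]
opening: 0.022
```

Underside is now below the mouth (about 18 mm) with no side force. Pressing down.

>>> {"op": "arm_command", "data": {"rows": "0 0 -2 0 0 0; 0 0 -4 0 0 0; 0 0 -6 0 0 0; 0 0 -8 0 0 0; 0 0 -8 0 0 0; 0 0 -8 0 0 0"}}

```text
t: 7.68
tool_pos: [0.5642, -0.1676, 0.097]
tool_rot: [0.536, 3.087, 0.001]
contact_force: [-0.7, 0.5, 4.2]
opening: 0.0221
```

>>> {"op": "arm_command", "data": {"rows": "0 0 -1 0 0 0; 0 0 -2 0 0 0; 0 0 -3 0 0 0; 0 0 -3 0 0 0; 0 0 -3 0 0 0"}}

```text
t: 8.3
tool_pos: [0.5645, -0.1677, 0.0968]
tool_rot: [0.536, 3.088, 0.001]
contact_force: [-8.7, 2.9, 19.2]
opening: 0.0221
```

>>> {"op": "arm_command", "data": {"rows": "0 0 0 0 0 0; 0 0 0 0 0 0; 0 0 0 0 0 0; 0 0 0 0 0 0; 0 0 0 0 0 0; 0 0 0 0 0 0", "jaw": 0.7}}

```text
t: 9.05
tool_pos: [0.5645, -0.1677, 0.0967]
tool_rot: [0.536, 3.088, 0.001]
contact_force: [0.1, 0.3, -0.0]
opening: 0.0596
```

>>> {"op": "arm_command", "data": {"rows": "0 0 20 0 0 0; 0 0 50 0 0 0; 0 0 85 0 0 0; 0 0 100 0 0 0; 0 0 103 0 0 0", "jaw": 1}}

```text
t: 9.68
tool_pos: [0.5651, -0.1679, 0.2015]
tool_rot: [0.535, 3.085, -0.0]
contact_force: [-1.0, 0.1, -0.8]
opening: 0.0854
```

```bash
python3 - <<'E'
from h import *
d=get('scene');a=d['frame'][200:280,260:360]
cv2.imwrite('pics/g4.png',cv2.resize(a,None,fx=6,fy=6,interpolation=cv2.INTER_CUBIC)[:,:,::-1])
o=monitor.get_obs();print(o['contact_force'],o['tool_pos'],o['q'])
for z in(.011,.017,.022):
  for h in(0,.009,.032):print(z,h,(proj(d,[.5645,-.1677,z+h])-[260,200])*6)
E
```

```text
[ 0.15572384 -0.14363565  0.03546032] [ 0.56460441 -0.16771067  0.20038974] [-0.41590171  0.04947311  1.79431879  0.00248944  1.28991082 -1.64373404]
0.011 0 [280.61663158 258.1090611 ]
0.011 0.009 [283.3873334  241.52980426]
0.011 0.032 [290.65684791 198.03066359]
0.017 0 [282.4592459  247.08327125]
0.017 0.009 [285.25723625 230.34072595]
0.017 0.032 [292.59930625 186.40742953]
0.022 0 [284.00859227 237.81233086]
0.022 0.009 [286.82963221 220.93186199]
0.022 0.032 [294.23299814 176.63178448]
```

View pics/g4.png

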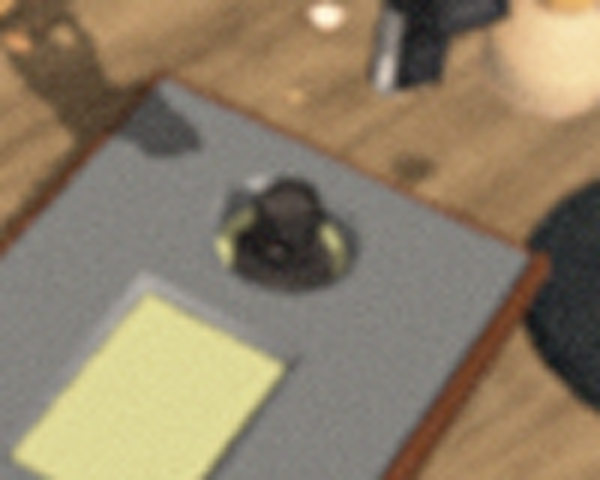

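Loupe sits upright and centred; its visible height falls between the pressed and unpressed predictions. I'll check with closed fingertips pressed on its top (home: TCP z of about 0.116).

>>> {"op": "arm_command", "data": {"rows": "0 0 0 0 0 0; 0 0 0 0 0 0; 0 0 0 0 0 0; 0 0 0 0 0 0; 0 0 0 0 0 0; 0 0 -30 0 0 0; 0 0 -55 0 0 0; 0 0 -70 0 0 0; 0 0 -78 0 0 0; 0 0 -78 0 0 0", "jaw": 0}}

```text
t: 10.98
tool_pos: [0.5646, -0.1677, 0.1223]
tool_rot: [0.536, 3.088, 0.001]
contact_force: [0.3, -0.6, 0.4]
opening: 0.0001
```

>>> {"op": "arm_command", "data": {"rows": "0 0 -3 0 0 0; 0 0 -6 0 0 0; 0 0 -8 0 0 0; 0 0 -8 0 0 0; 0 0 -8 0 0 0"}}

```text
t: 11.6
tool_pos: [0.5649, -0.1679, 0.1149]
tool_rot: [0.536, 3.087, 0.0]
contact_force: [-1.3, -0.8, 3.3]
opening: 0.0004
```

>>> {"op": "arm_command", "data": {"rows": "0 0 -2 0 0 0; 0 0 -3 0 0 0; 0 0 -3 0 0 0; 0 0 -3 0 0 0"}}

```text
t: 12.1
tool_pos: [0.5659, -0.1682, 0.1147]
tool_rot: [0.535, 3.085, -0.0]
contact_force: [-5.0, 2.1, 14.8]
opening: 0.0
```

Firm at the same height under 15 N: the loupe is home (top at about 42 mm). Now to the box, turning the jaws by −16°.

>>> {"op": "arm_command", "data": {"rows": "0 0 20 0 0 0; 0 0 60 0 0 0; 0 5 88 0 0 0; 12 40 88 0 0 -3; 26 75 88 0 0 -6; 40 110 88 0 0 -9; 54 145 88 0 0 -12; 68 180 88 0 0 -15; 77 205 88 0 0 -16; 79 209 88 0 0 -16; 79 209 88 0 0 -16; 79 209 88 0 0 -16", "jaw": 1}}

```text
t: 13.6
tool_pos: [0.6446, 0.0399, 0.2025]
tool_rot: [0.961, 2.981, -0.003]
contact_force: [0.2, -0.1, 0.6]
opening: 0.0853
```

```bash
python3 - <<'E'
from h import *
d=get('scene');a=d['frame'][80:240,200:360]
cv2.imwrite('pics/g5.png',cv2.resize(a,None,fx=3.7,fy=3.7,interpolation=cv2.INTER_CUBIC)[:,:,::-1])
o=monitor.get_obs();print(o['contact_force'],o['tool_pos'],o['tool_rot'])
L=np.radians(144.6);e=np.array([np.cos(L),np.sin(L)]);n=np.array([-e[1],e[0]])
for i,j in((1,1),(1,-1),(-1,-1),(-1,1)):
    p=np.array([.645,.041])+e*.0375*i+n*.0225*j
    print((proj(d,[*p,.026])-[200,80])*3.7)
E
```

```text
[ 0.9207695  -0.47243805  0.59249197] [0.64470504 0.03978419 0.20264014] [ 9.61047052e-01  2.98034672e+00 -2.94109742e-03]
[206.91005328 373.52572153]
[201.17950653 331.36300034]
[308.79080722 327.13931731]
[318.16800373 368.90851967]
```

View pics/g5.png

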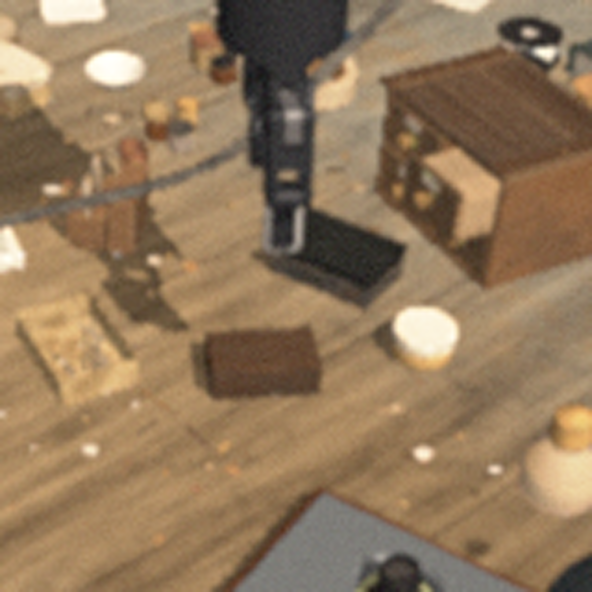

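Box top corners are at crop (205,332),(310,328),(320,366),(209,369), within 1 px of the prediction. Descending.

>>> {"op": "arm_command", "data": {"rows": "0 1 -30 0 0 0; 0 1 -60 0 0 0; 0 1 -90 0 0 0; 0 1 -112 0 0 0; 0 1 -120 0 0 0; 0 1 -120 0 0 0"}}

```text
t: 14.4
tool_pos: [0.6447, 0.0406, 0.0826]
tool_rot: [0.961, 2.981, -0.003]
contact_force: [0.2, 0.1, 0.6]
opening: 0.0852
```

>>> {"op": "arm_command", "data": {"rows": "0 0 0 0 0 0; 0 0 0 0 0 0; 0 0 0 0 0 0; 0 0 0 0 0 0; 0 0 0 0 0 0; 0 0 0 0 0 0; 0 0 0 0 0 0", "jaw": 0, "squeeze": 50}}

```text
t: 15.28
tool_pos: [0.6457, 0.0406, 0.0841]
tool_rot: [0.961, 2.978, -0.002]
contact_force: [0.4, 0.6, 6.2]
opening: 0.0437
```

>>> {"op": "arm_command", "data": {"rows": "0 0 5 0 0 0; 0 0 25 0 0 0; 0 0 60 0 0 0; 0 0 90 0 0 0; 0 -20 90 0 0 0; 0 -20 90 0 0 0"}}

```text
t: 16.02
tool_pos: [0.6452, 0.019, 0.1735]
tool_rot: [0.964, 2.978, -0.003]
contact_force: [0.5, 1.1, -1.7]
opening: 0.0437
```

```bash
python3 - <<'E'
from h import *
d=get('scene');a=d['frame'][80:240,200:360]
cv2.imwrite('pics/g6.png',cv2.resize(a,None,fx=3.7,fy=3.7,interpolation=cv2.INTER_CUBIC)[:,:,::-1])
o=monitor.get_obs();print(o['contact_force'],o['tool_pos'],o['tool_rot'],o['opening'],o['q'])
E
```

```text
[-0.61979018  0.07234434 -1.74775625] [0.64477343 0.0196385  0.17260534] [ 9.63871296e-01  2.97998252e+00 -2.86417975e-03] 0.043942774962902116 [-0.08355269  0.20498021  1.67361348 -0.0041713   1.25406433 -1.0274113 ]
```

View pics/g6.png

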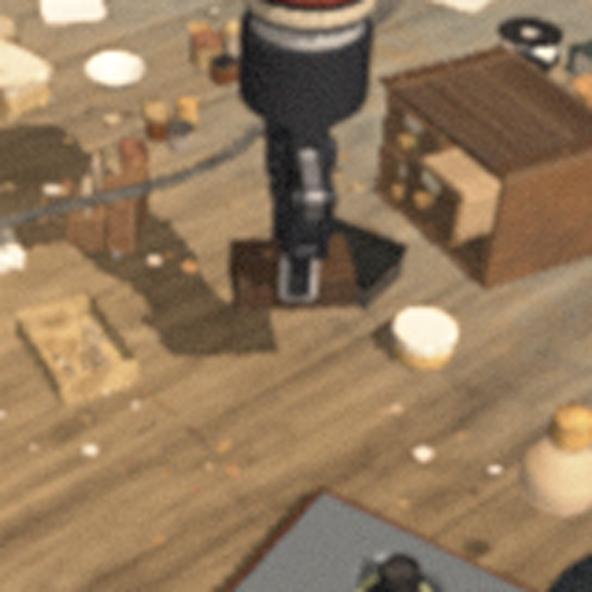

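Lifted level and gripped near mid-length; the wrist force of −1.7 N matches its weight. Carrying it to the rectangular cutout with a +50° turn.

>>> {"op": "arm_command", "data": {"rows": "-8 -10 0 0 0 3; -25 -31 0 0 0 8; -42 -53 0 0 0 13; -59 -74 0 0 0 18; -76 -95 0 0 0 23; -93 -116 0 0 0 28; -110 -138 0 0 0 33; -127 -159 0 0 0 38; -144 -180 0 0 0 43; -160 -200 0 0 0 48; -168 -210 0 0 0 50.3; -168 -210 0 0 0 50.3"}}

```text
t: 17.58
tool_pos: [0.4756, -0.1904, 0.171]
tool_rot: [-0.391, 3.11, 0.007]
contact_force: [0.5, 0.5, -1.7]
opening: 0.0437
```

>>> {"op": "arm_command", "data": {"rows": "0 0 -15 0 0 0; 0 0 -35 0 0 0; 0 0 -50 0 0 0; 0 0 -50 0 0 0; 0 0 -50 0 0 0"}}

```text
t: 18.2
tool_pos: [0.476, -0.1904, 0.1213]
tool_rot: [-0.391, 3.109, 0.007]
contact_force: [0.2, -0.2, -1.8]
opening: 0.0439
```

```bash
python3 - <<'E'
from h import *
d=get('scene');a=d['frame'][180:330,205:355]
cv2.imwrite('pics/g7.png',cv2.resize(a,None,fx=4,fy=4,interpolation=cv2.INTER_CUBIC)[:,:,::-1])
o=monitor.get_obs();p=o['tool_pos'];r=o['tool_rot'];print(o['contact_force'],p,r,o['opening'])
print('jaw',2*np.degrees(np.arctan2(r[1],r[0]))-90)
L=np.radians(14.5);e=np.array([np.cos(L),np.sin(L)]);n=np.array([-e[1],e[0]])
for i,j in((1,1),(1,-1),(-1,-1),(-1,1)):
    print((proj(d,[*(p[:2]+e*.0375*i+n*.0225*j),p[2]-.084])-[205,180])*4,(proj(d,[*(np.array([.4768,-.1903])+e*.0435*i+n*.0285*j),.022])-[205,180])*4)
E
```

```text
[ 0.61245597 -0.31459696 -1.45691504] [ 0.47620543 -0.19056262  0.1217345 ] [-0.39089785  3.10873098  0.0055979 ] 0.043408736255243184
jaw 104.33373645525458
[322.290696   263.05880859] [316.86999328 269.40909283]
[399.10349491 304.09611077] [412.48573769 320.76964031]
[319.46346582 406.4222805 ] [321.69493114 439.87484149]
[239.93305429 360.31619835] [222.2066114  381.19493368]
```

View pics/g7.png

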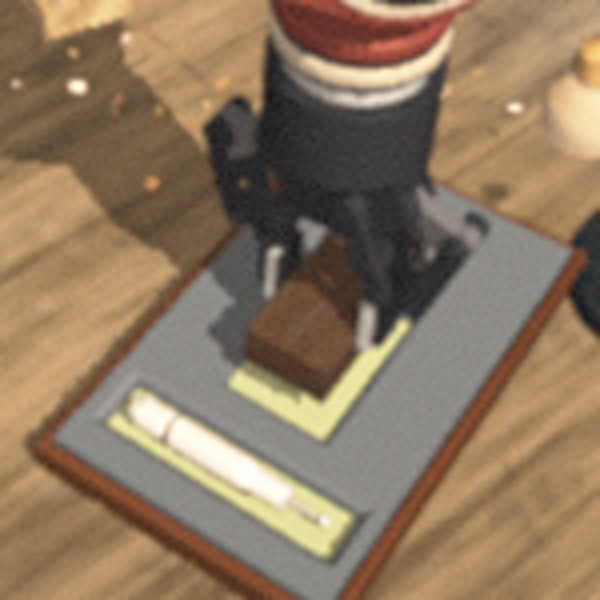

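Box lower corners at crop (320,398) and (248,362), against the mouth's (325,440) and (228,380). It is aligned, about 2–3 mm toward the loupe along its length, well within the 6 mm slack. Correcting slightly and lowering.

>>> {"op": "arm_command", "data": {"rows": "-2 -1 -5 0 0 0; -2 -1 -10 0 0 0; -2 -1 -15 0 0 0; -2 -1 -19 0 0 0; -2 -1 -19 0 0 0; -2 -1 -19 0 0 0"}}

```text
t: 19.0
tool_pos: [0.4743, -0.1916, 0.1028]
tool_rot: [-0.391, 3.109, 0.006]
contact_force: [0.3, -0.5, -2.3]
opening: 0.0439
```

>>> {"op": "arm_command", "data": {"rows": "0 0 -2 0 0 0; 0 0 -4 0 0 0; 0 0 -6 0 0 0; 0 0 -7 0 0 0; 0 0 -8 0 0 0; 0 0 -8 0 0 0; 0 0 -8 0 0 0"}}

```text
t: 19.88
tool_pos: [0.4745, -0.1917, 0.0951]
tool_rot: [-0.391, 3.108, 0.005]
contact_force: [-0.7, -0.2, 4.0]
opening: 0.0436
```

>>> {"op": "arm_command", "data": {"rows": "0 0 -1 0 0 0; 0 0 -2 0 0 0; 0 0 -3 0 0 0; 0 0 -3 0 0 0; 0 0 -3 0 0 0"}}

```text
t: 20.5
tool_pos: [0.4748, -0.1919, 0.0949]
tool_rot: [-0.392, 3.11, 0.006]
contact_force: [-10.2, 4.6, 22.4]
opening: 0.0437
```

>>> {"op": "arm_command", "data": {"rows": "0 0 0 0 0 0; 0 0 0 0 0 0; 0 0 0 0 0 0; 0 0 0 0 0 0; 0 0 0 0 0 0; 0 0 0 0 0 0", "jaw": 0.8}}

```text
t: 21.25
tool_pos: [0.4748, -0.1919, 0.0948]
tool_rot: [-0.392, 3.11, 0.007]
contact_force: [-0.1, 0.1, 0.1]
opening: 0.068
```

>>> {"op": "arm_command", "data": {"rows": "0 0 15 0 0 0; 0 0 40 0 0 0; 0 0 60 0 0 0; 0 0 60 0 0 0"}}

```text
t: 21.75
tool_pos: [0.4762, -0.1927, 0.1578]
tool_rot: [-0.391, 3.105, 0.001]
contact_force: [-0.1, -0.0, -0.0]
opening: 0.0682
```

>>> {"op": "arm_command", "data": {"rows": "0 0 0 0 0 0; 0 0 0 0 0 0; 0 0 0 0 0 0; 0 0 0 0 0 0; 0 0 0 0 0 0; 0 0 0 0 0 0; 0 0 -15 0 0 0; 0 0 -30 0 0 0; 0 0 -38 0 0 0; 0 0 -38 0 0 0", "jaw": 0}}

```text
t: 23.0
tool_pos: [0.4755, -0.1923, 0.1184]
tool_rot: [-0.391, 3.107, 0.004]
contact_force: [-0.2, -0.1, -0.1]
opening: 0.0001
```

Box top if home: 0.037 m, so contact is expected at TCP z of about 0.109–0.110.

>>> {"op": "arm_command", "data": {"rows": "0 0 -3 0 0 0; 0 0 -6 0 0 0; 0 0 -9 0 0 0; 0 0 -11 0 0 0; 0 0 -12 0 0 0; 0 0 -12 0 0 0; 0 0 -12 0 0 0"}}

```text
t: 23.88
tool_pos: [0.476, -0.1926, 0.1095]
tool_rot: [-0.392, 3.108, 0.004]
contact_force: [-7.5, 3.5, 19.8]
opening: 0.0
```

Firm at 0.1095 under 20 N, so the box is home. Retreating clear and taking a last look.

>>> {"op": "arm_command", "data": {"rows": "0 0 15 0 0 0; 0 0 50 0 0 0; 0 0 90 0 0 0; -10 20 110 0 0 0; -25 65 120 0 0 0; -40 115 120 0 0 0; -50 165 120 0 0 0; -60 215 120 0 0 0; -60 255 120 0 0 0; -60 280 120 0 0 0; -60 280 120 0 0 0"}}

```text
t: 25.25
tool_pos: [0.416, 0.0886, 0.23]
tool_rot: [-0.397, 3.107, 0.004]
contact_force: [0.0, -0.2, -0.1]
opening: -0.0
```

```bash
python3 - <<'E'
from h import *
a=get('scene')['frame'][200:340,210:360];b=get('top')['frame'][140:280,250:400]
cv2.imwrite('pics/g8.png',cv2.resize(np.hstack([a,b]),None,fx=2.66,fy=2.66,interpolation=cv2.INTER_CUBIC)[:,:,::-1])
o=monitor.get_obs();print(o['contact_force'],o['tool_pos'],o['t'])
E
```

```text
[-0.06741423  0.11889579  0.44582389] [0.4161143  0.0871662  0.22976407] 25.35
```

View pics/g8.png

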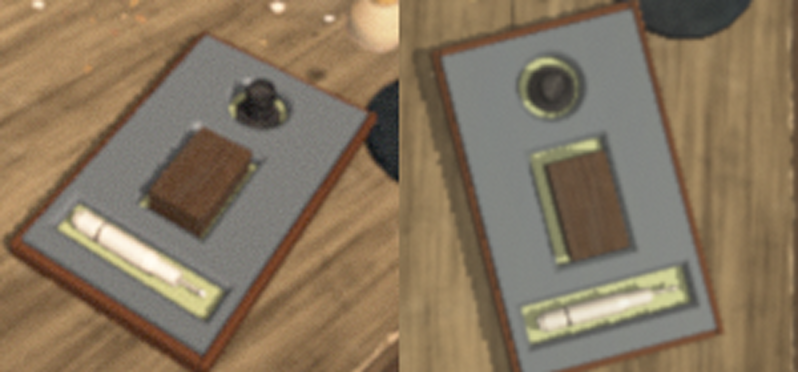

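Both parts are seated and level in the scene view. In the top view the box sits toward the lower right of its cutout, top face at crop (550–632,150–258). I'll check numerically that no edge rides on the bevel.

```bash
python3 - <<'E'
from h import *
d=get('top')
hsv=cv2.cvtColor(d['frame'],cv2.COLOR_RGB2HSV); R=hsv[190:250,295:345]
f=d['frame'][190:250,295:345].astype(int)
m=((f[:,:,0]-f[:,:,2]>15)&(f[:,:,0]-f[:,:,1]>10)).astype(np.uint8)*255
cs,_=cv2.findContours(m,cv2.RETR_EXTERNAL,cv2.CHAIN_APPROX_NONE);c=max(cs,key=cv2.contourArea)+[295,190]
L=np.radians(14.5);e=np.array([np.cos(L),np.sin(L)]);n=np.array([-e[1],e[0]])
P=np.array([ray(d,*p,.037)[:2] for p in c[:,0,:].astype(float)])-[.4754,-.189]
for a in(e,n): q=P@a*1000; print('box extent in cutout axis mm',np.percentile(q,[0,5,50,95,100]).round(1))
w=cv2.minAreaRect((P*1000).astype(np.float32));print(w)
cv2.imwrite('pics/g9.png',cv2.resize(np.hstack([d['frame'][185:255,285:355],get('scene')['frame'][240:310,250:320]]),None,fx=5.6,fy=5.6,interpolation=cv2.INTER_CUBIC)[:,:,::-1])
E
```

```text
box extent in cutout axis mm [-37.9 -37.4  -1.2  35.4  35.9]
box extent in cutout axis mm [-23.2 -22.7  -0.1  21.5  22.2]
((-0.7648181915283203, -0.7918853759765625), (73.72689819335938, 45.372989654541016), 14.151135444641113)
```

The box is centred to within about 1 mm (±38 mm in ±43.5, ±23 mm in ±28.5) and 0.4° off the cutout's axis. Handing in.

```bash
python3 -c "
from h import *
print(workorder.finish_job())"
```

```text
the job is handed in; nothing more can be done
None
```

I pressed the loupe into the round cutout first, then the box into the rectangular one. Both appear fully home, and I handed the job in at about 25 s of the 54 s allowed.

- **Loupe:** I pushed it down while gripping it and it stopped hard with its underside about 11 mm above the bench. Pressing its top with closed fingertips at 15 N moved it no further. The last pictures show it upright in the cutout.
- **Box:** I pushed it down the same way to about 11 mm. A closed-finger press at 20 N then held firm, with its top at about 37 mm. The top camera put it within about 1 mm of the cutout's centre and 0.4° off its axis, so it is clear of the bevel all round.
- **Arm:** it ended well away, with wrist force about zero. The highest wrist force I read was about 25 N.

**Checks that disagreed or failed:**
- A picture of the loupe after its first push could not settle whether it was fully down, which is why I pressed its top.
- The two cameras placed the cutouts about 3 mm apart, so I aimed between them, well within the clearance.
- The last close-up of the box could not be viewed because I had used all 12 pictures. The box's position rests on the numbers and the picture before it.

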